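# Put the mixed-up bench tools back on their own coloured boards

### The job

The screwdriver, the tape measure, the frame offcut and the roll of black tape are lying on one another's boards. Swap them round, parking something on the empty blue board to make room, until each lies flat in the middle of the board of its own colour (red screwdriver, yellow tape measure, brown offcut, black tape), with the screwdriver and the offcut lying lengthwise on theirs and the blue board empty again. Don't shift the grey screw tin that stands beside the boards.

Things in the scene. Friction and masses are not known exactly. Their poses are not given: they have to be found in the camera images.
- screwdriver: loose screwdriver with a bright red handle and a thin steel shaft, lying flat; 194 mm long over all along its own y, 27 mm across x, 27 mm high. Origin: underside, at the middle of the overall length and width. The handle reaches from y = 0 to y = +97 mm (27 mm wide, 27 mm high), the shaft (6 mm) from there to y = -97 mm; hold it across the handle, near y = +35 mm. It balances on its handle, so the shaft does not need support
- tape_measure: loose tape measure lying flat, yellow case with a round black top; the case is 64 mm across its own x, 72 mm along y and 31 mm high, and a short metal tip sticks out of it on the -y side (67 x 85 mm over all). Origin: underside, at the middle of the overall extents; the case's own middle lies 2 mm from it towards -x and 6 mm towards +y. Hold the case across x
- offcut: loose offcut of dark brown U-channel aluminium frame, lying open side up; 120 mm long along its own y, 22 mm across x, 13 mm high (base and walls 2 mm thick). Origin: centre of the underside. Hold it across x
- black_tape: loose small roll of black tape lying flat, with a tan core (the hole cannot be gripped); round, about 62 to 64 mm across in every direction, 19 mm high. Origin: centre of the underside, to 1 mm
- red_board: flat red board with a small steel screw at each corner, fixed to the table: 90 mm along its own x, 160 mm along its own y, 6 mm thick. Origin: centre of its underside, on the table, so that its top is 6 mm above the origin. Home of the red screwdriver
- yellow_board: flat yellow board with a small steel screw at each corner, fixed to the table: 90 mm along its own x, 160 mm along its own y, 6 mm thick. Origin: centre of its underside, on the table, so that its top is 6 mm above the origin. Home of the yellow tape measure
- brown_board: flat brown board with a small steel screw at each corner, fixed to the table: 90 mm along its own x, 160 mm along its own y, 6 mm thick. Origin: centre of its underside, on the table, so that its top is 6 mm above the origin. Home of the brown offcut
- black_board: flat black board with a small steel screw at each corner, fixed to the table: 90 mm along its own x, 160 mm along its own y, 6 mm thick. Origin: centre of its underside, on the table, so that its top is 6 mm above the origin. Home of the black tape
- blue_board: flat blue board with a small steel screw at each corner, fixed to the table: 90 mm along its own x, 160 mm along its own y, 6 mm thick. Origin: centre of its underside, on the table, so that its top is 6 mm above the origin. Nothing's home: the free parking spot, empty at the start
- screw_tin: bystander: loose round open grey tin, 66 mm across and 41 mm high, standing on the table beside the boards. Origin: centre of the underside
Things that resemble listed ones, but are neither listed nor needed, are in the scene too. Of the things that look like the tape_measure, the middle-sized one is meant.

How it is judged:
By the outcome, as a careful person would: the job done as asked, in the order asked, and still so for the second after the job is handed in, with the robot touching nothing.
It also fails if it takes over 125 s, if anything falls off the work surface, if the arm or the gripper's body presses on something with over 40 N, if the wrist force passes 120 N, or if a joint passes its speed limit or range.

### The arm

A 6-joint arm with a two-finger parallel gripper is mounted at the origin on the work surface; the furniture and walls round the work are solid. World frame = base frame: x ahead of the robot, y to its left, z up, the work surface at z = 0. Lengths are in mm, angles in rad, forces in N, time in s.
With the tool pointing down it reaches from about 375 to 750 mm from the base axis. Payload 9 kg.
Tool frame: the origin (TCP) lies between the finger pads; the fingertips stand 14 mm ahead of it and the grasp point (between the pads) lies 5 mm behind it; z points along the fingers, x is the direction in which the jaws open and shut, and the axes are right-handed (so a half turn about z gives the same grasp; the last joint's range is limited). The gripper opens to 85 mm and grips with 20 to 120 N. Pads are 22 mm wide; open, the fingers measure 114 mm over their backs; the gripper's body (76 mm by 85 mm) begins 54 mm behind the grasp point. The pads swing forward as they close: fully open they stand 13 mm farther back than shut.
Start: joints at [-1.512, 0.104, 0.097, 1.564, 0, 1.353], TCP at [163.976, -577.191, 224.931] pointing down, gripper open.
Joint ranges: [-2.99, 2.99], [-0.84, 1.86], [-1.1, 1.16], [-1.84, 2.11], [-1.51, 1.56], [-3.14, 3.14]. Speed limits (rad/s): [2.22, 2.22, 2.57, 3.14, 3.14, 3.14].

### API

Orientations are given as a unit quaternion [x, y, z, w].
In Python, from plant import ctrl gives the robot as it stands. The module is installed in compiled form; this text tells all that it offers.
- The arm moves only by the shell command python3 -m pendant 'ROWS' [FORCE]. ROWS is JSON, a list of rows, each an object with "dp": the shift along the world's x, y, z in mm, a list of three; "spin": the turn about the world's z in rad; "hand": the gripper's target within -1 to 1 (shut at 1, half-way at 0, fully open at -1). In form: [{"dp": [x, y, z], "spin": spin, "hand": hand}, ...]. A call has 1 to 5 rows; each row is the pose to reach, as a shift and turn from the pose commanded when the call began; what a row does not reach only later rows make up. A row lasts 1/12 s, in which the tool goes at most 41.7 mm and 7.16 degrees, less where a joint would pass 70% of its speed; a pose out of reach is approached as far as the arm can. A call with a gripper value outside its range is refused whole. The fingers move at their own pace and stop on an object; FORCE is the grip in N (left out, the last holds). Time passes only in rows, so rows that repeat a pose let the fingers close. It gives the time, the measured TCP pose, the force and the opening at its end, in the units of the state.
- ctrl.read_state(): the state, without advancing time (a new reading comes with each control period).
- ctrl.grab_frame(name): name is "scene" or "top" or "wrist"; returns the picture (420x560x3 uint8, blue, green, red); there is no depth.
- ctrl.camera_params(name): a dict with "camera_matrix" (3x3 intrinsics, pixels), "rvec" (rotation vector, rad) and "tvec" (3), from world to camera coordinates, as OpenCV has them; the wrist camera has in their place "hand_eye" (4x4, takes a point from camera to tool coordinates, whose origin is the TCP and whose axes are the tool frame's). Camera axes: x right, y down, z forward; pixel columns grow to the right and rows downward; lengths in mm; the calibration is good to about 2 mm. A picture is of the moment at which its call begins: read the wrist's pose just before it. camera_params takes no time and is no camera call.
- ctrl.close_job(): hands the job in, once; it reports no verdict.
The state is a dict: "clock": time; "q": joint angles; "joint_vel": joint speeds; "effort": joint torques, N m; "position": TCP position; "orientation": TCP orientation; "ft_force": force on the tool from outside, world axes, zero at the start; "ft_torque": the same for the moment, N m; "opening": opening from 0.0 (shut) to 1.0 (fully open).
Only numpy, scipy, OpenCV 4.12 (cv2) and the standard library are available. Lean on these libraries where they do the work, as an engineer would, in place of code of your own. Each camera call takes 0.05 s, during which the arm holds its last target. There are 200 camera calls.

## Working session

There is one attempt and no reset: what is moved stays moved. The work goes in short steps, Python scripts to look and compute and a shell command to move; the robot and the scene stay as the last step left them, time stands still between calls to the robot, and variables do not carry over. Pictures are saved under pics/ and viewed, about 12 in all and at most 16, crops included, and the job is handed in when it is done.

```bash
mkdir -p pics
python3 - <<'E'
from plant import ctrl
import cv2,numpy as np
for n in ["top","scene"]:
    f=ctrl.grab_frame(n); cv2.imwrite(f"pics/{n}0.png",f)
    p=ctrl.camera_params(n); print(n,p)
print(ctrl.camera_params("wrist"))
s=ctrl.read_state(); print(s["clock"],s["position"],s["orientation"],s["opening"])
E
```

```text
top {'camera_matrix': array([[499.03846841,   0.        , 281.92999856],
       [  0.        , 499.03846841, 212.42980219],
       [  0.        ,   0.        ,   1.        ]]), 'rvec': array([ 2.18841973, -2.12773732,  0.11283346]), 'tvec': array([ -34.65036183,  427.8677696 , 1547.59098385])}
scene {'camera_matrix': array([[490.39758429,   0.        , 277.20528691],
       [  0.        , 490.39758429, 218.55791204],
       [  0.        ,   0.        ,   1.        ]]), 'rvec': array([ 0.70457465, -2.28974122,  1.48611472]), 'tvec': array([338.28985875, 135.77039998, 948.76237806])}
{'camera_matrix': array([[339.6984167 ,   0.        , 282.67427227],
       [  0.        , 339.6984167 , 210.72566795],
       [  0.        ,   0.        ,   1.        ]]), 'hand_eye': array([[ 9.99999813e-01,  7.10667515e-05, -6.06981499e-04,
        -4.71870745e-01],
       [ 1.26116557e-04,  9.47838280e-01,  3.18751595e-01,
        -8.14270627e+01],
       [ 5.97972940e-04, -3.18751612e-01,  9.47838094e-01,
        -1.48847387e+02],
       [ 0.00000000e+00,  0.00000000e+00,  0.00000000e+00,
         1.00000000e+00]])}
0.1 [ 163.9463851  -576.84280799  224.18540267] [ 7.97891727e-01 -6.02800475e-01 -4.04916475e-04 -4.64466111e-04] 0.9990792373887736
```

View pics/top0.png

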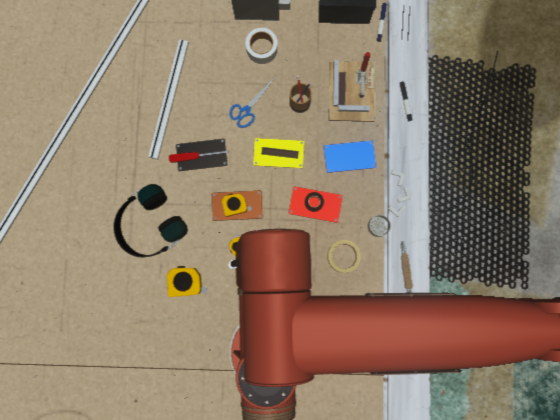

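View pics/scene0.png

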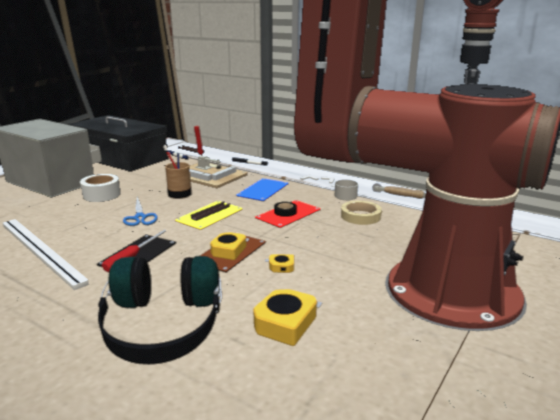

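```bash
cat > h.py <<'E'
import cv2,numpy as np
from scipy.spatial.transform import Rotation as R
def cam(name,st=None):
    from plant import ctrl
    p=ctrl.camera_params(name);K=p["camera_matrix"]
    if name=="wrist":
        T=np.eye(4);T[:3,:3]=R.from_quat(st["orientation"]).as_matrix();T[:3,3]=st["position"]
        W=T@p["hand_eye"];return K,W[:3,:3],W[:3,3]
    A=cv2.Rodrigues(p["rvec"])[0];return K,A.T,-A.T@p["tvec"]
def cast(c,uv,z):
    K,A,o=c;uv=np.atleast_2d(np.asarray(uv,float))
    d=(A@np.linalg.inv(K)@np.c_[uv,np.ones(len(uv))].T).T
    return (o+d*((z-o[2])/d[:,2])[:,None])[:,:2]
def proj(c,P):
    K,A,o=c;q=(K@A.T@(np.asarray(P,float)-o).T if np.ndim(P)==1 else (K@A.T@(np.asarray(P,float)-o).T)).T
    return q[...,:2]/q[...,2:]
def rect(pts):
    """centre, long, short, angle (rad, mod pi) of the long axis in world"""
    b=cv2.boxPoints(cv2.minAreaRect(np.float32(pts)));e=[b[1]-b[0],b[2]-b[1]]
    l=max(e,key=np.linalg.norm);s=min(e,key=np.linalg.norm)
    return b.mean(0).round(1),round(float(np.linalg.norm(l)),1),round(float(np.linalg.norm(s)),1),round(float(np.arctan2(l[1],l[0])%np.pi),3)
def jaw(st):
    x=R.from_quat(st["orientation"]).as_matrix()[:,0];return np.arctan2(x[1],x[0])
def hsv(f): return cv2.cvtColor(f,cv2.COLOR_BGR2HSV)
def blobs(m,amin=60):
    cs,_=cv2.findContours(m.astype(np.uint8),cv2.RETR_EXTERNAL,cv2.CHAIN_APPROX_NONE)
    return sorted([c[:,0] for c in cs if cv2.contourArea(c)>amin],key=lambda c:-cv2.contourArea(c))
E
python3 - <<'E'
from h import *
f=cv2.imread("pics/top0.png");H=hsv(f);h,s,v=cv2.split(H);c=cam("top")
print("cam",c[2])
for n,p in dict(blk=(185,145),brown=(220,212),red=(300,195),yel=(260,145),blue=(350,155),off=(280,153),tm=(227,204),tm2=(247,204),drv=(180,157),tape=(314,195)).items(): print(n,H[p[1],p[0]])
M=dict(blue=(h>95)&(h<130)&(s>120),red=((h<6)|(h>174))&(s>170),yellow=(h>24)&(h<34)&(s>190),brown=(h<14)&(s>100)&(s<200)&(v>90)&(v<190),black=(v<75))
for n,m in M.items():
    for b in blobs(m,40):
        if 140<b[:,0].mean()<390 and 130<b[:,1].mean()<300: print(n,b.mean(0).round(),rect(cast(c,b,6)))
big=cv2.resize(f[130:300,140:400],None,fx=3,fy=3,interpolation=cv2.INTER_CUBIC);cv2.imwrite("pics/c1.png",big)
E
```

```text
cam [ 250.23382573  -39.96730275 1585.90509688]
blk [10 16 48]
brown [ 11 168 164]
red [  3 204 228]
yel [ 31 235 230]
blue [106 188 235]
off [14 78 78]
tm [ 22 193  94]
tm2 [ 12 168 162]
drv [  0 224 157]
tape [12 93 74]
blue [349. 156.] (array([ 619.8, -234.6], dtype=float32), 158.6, 88.9, 1.699)
red [315. 205.] (array([ 460.7, -127.3], dtype=float32), 156.9, 89.0, 1.416)
red [184. 157.] (array([604.2, 300.8], dtype=float32), 95.3, 25.7, 1.742)
red [288. 281.] (array([206.3, -46. ], dtype=float32), 119.5, 69.2, 2.362)
yellow [279. 153.] (array([624.7,  -5.2], dtype=float32), 156.4, 88.0, 1.54)
brown [275. 261.] (array([279.1,  -4.4], dtype=float32), 200.5, 193.8, 1.623)
brown [237. 205.] (array([450.5, 123.1], dtype=float32), 159.8, 89.8, 1.648)
brown [314. 201.] (array([ 468.8, -123.8], dtype=float32), 63.9, 61.2, 1.598)
black [151. 197.] (array([471.3, 397.3], dtype=float32), 83.9, 76.4, 2.08)
black [173. 229.] (array([368.6, 321.8], dtype=float32), 83.2, 72.4, 2.085)
black [202. 162.] (array([588.9, 240.7], dtype=float32), 156.0, 40.4, 1.719)
black [201. 147.] (array([635.9, 247.2], dtype=float32), 154.5, 39.6, 1.711)
black [258. 280.] (array([209.5,  38.7], dtype=float32), 282.0, 139.7, 0.966)
black [182. 281.] (array([205.4, 283.7], dtype=float32), 56.3, 53.5, 0.049)
black [314. 201.] (array([ 468.8, -123.8], dtype=float32), 54.8, 51.1, 0.023)
black [358. 296.] (array([ 175.2, -268.7], dtype=float32), 315.2, 10.7, 1.615)
black [233. 203.] (array([456.8, 133.2], dtype=float32), 38.8, 35.2, 0.038)
```

View pics/c1.png

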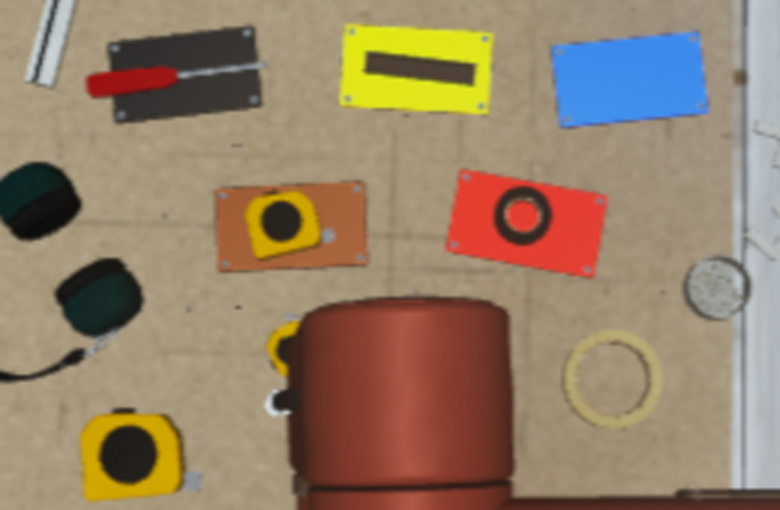

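Seen: screwdriver on black (184,157), offcut on yellow (279,153), tape roll on red (314,201), blue empty (349,156), tin at (379,226). There are three candidates for the tape measure: large (184,281), middle on the brown board (234,204), small (237,246). I choose the one on brown. The white roll (262,44) and the tan ring (344,256) are not the black tape. The red driver in the rack (365,60) is not the loose screwdriver.

I'll move above the red, blue and yellow boards with the jaws along world x.

```bash
python3 -m pendant '[{"dp":[22,32,0],"spin":0.086,"hand":-1},{"dp":[45,64,0],"spin":0.172,"hand":-1},{"dp":[67,95,0],"spin":0.259,"hand":-1},{"dp":[90,127,0],"spin":0.345,"hand":-1},{"dp":[112,159,0],"spin":0.432,"hand":-1}]' 60
python3 -m pendant '[{"dp":[22,32,0],"spin":0.086,"hand":-1},{"dp":[45,64,0],"spin":0.172,"hand":-1},{"dp":[67,95,0],"spin":0.259,"hand":-1},{"dp":[90,127,0],"spin":0.345,"hand":-1},{"dp":[112,159,0],"spin":0.432,"hand":-1}]'
python3 -m pendant '[{"dp":[22,32,0],"spin":0.086,"hand":-1},{"dp":[45,64,0],"spin":0.172,"hand":-1},{"dp":[67,95,0],"spin":0.259,"hand":-1},{"dp":[90,127,0],"spin":0.345,"hand":-1},{"dp":[112,159,0],"spin":0.432,"hand":-1}]'
python3 -m pendant '[{"dp":[0,0,0],"spin":0,"hand":-1},{"dp":[0,0,0],"spin":0,"hand":-1}]'
python3 - <<'E'
from plant import ctrl
from h import *
import pickle
s=ctrl.read_state();f=ctrl.grab_frame("wrist");cv2.imwrite("pics/w1.png",f);pickle.dump(s,open("w1.pkl","wb"))
print(s["position"],jaw(s),s["q"])
f=ctrl.grab_frame("top");cv2.imwrite("pics/top1.png",f)
E
```

```text
clock: 0.52
position: [276.6, -416.4, 224.4]
orientation: [0.909, -0.416, -0.0, -0.0]
ft_force: [0.1, -0.4, -0.1]
opening: 0.999
clock: 0.93
position: [388.6, -257.4, 224.7]
orientation: [0.977, -0.211, 0.0, -0.0]
ft_force: [-0.4, 0.2, 0.4]
opening: 1.002
clock: 1.35
position: [500.7, -98.2, 224.7]
orientation: [1.0, 0.003, -0.0, -0.0]
ft_force: [0.8, -1.8, 0.5]
opening: 1.003
clock: 1.52
position: [500.4, -98.3, 224.4]
orientation: [1.0, 0.003, -0.0, -0.0]
ft_force: [0.6, -1.3, 0.0]
opening: 1.004
[500.37700454 -98.34363674 224.42650643] 0.005748167693385459 [-4.51019920e-01 -1.69826861e-01 -1.72050425e-01  1.56950640e+00
 -1.09535024e-05  1.11402841e+00]
```

View pics/w1.png

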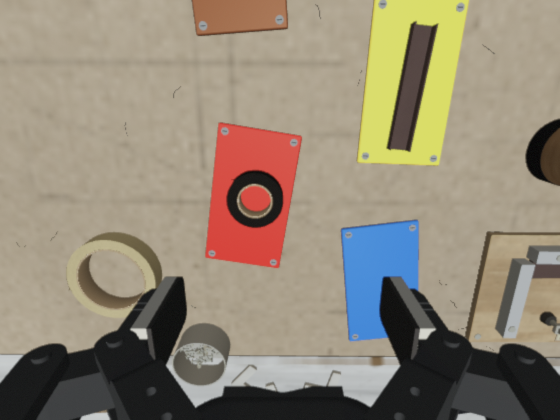

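The wrist view shows the red board with the tape at (255,199), the blue board around (382,280) clear, the yellow board with the offcut at (412,87), and the tin at (202,352).

Run:
```python
from h import *
import pickle
s=pickle.load(open("w1.pkl","rb"));c=cam("wrist",s)
f=cv2.imread("pics/w1.png");h,s_,v=cv2.split(hsv(f))
M=dict(blue=((h>95)&(h<130)&(s_>120),6),red=(((h<6)|(h>174))&(s_>150)&(v>120),6),yellow=((h>24)&(h<34)&(s_>120),6),tape=((v<60),25))
for n,(m,z) in M.items():
    m=m.copy();
    for b in blobs(m,1500):
        if b[:,1].mean()<345: print(n,b.mean(0).round(),rect(cast(c,b,z)))
# offcut: dark pixels within yellow board
m=(v<130)&(s_<150);m[:,:380]=0;m[:,450:]=0;m[160:]=0
for b in blobs(m,500): print("off",b.mean(0).round(),rect(cast(c,b,19)))
# screws on blue/red visible corner pixels
f1=cv2.imread("pics/top1.png");h,s_,v=cv2.split(hsv(f1));ct=cam("top")
for n,m,z in [("blue",(h>95)&(h<130)&(s_>120),6),("red",((h<6)|(h>174))&(s_>170),6),("yellow",(h>20)&(h<36)&(s_>170),6),("brown",(h<14)&(s_>100)&(s_<200)&(v>90)&(v<190),6)]:
    for b in blobs(m,400):
        if 140<b[:,0].mean()<390 and 130<b[:,1].mean()<300: print("top",n,b.mean(0).round(),rect(cast(ct,b,z)))
m=(v<75)&(np.indices(v.shape)[0]>135)&(np.indices(v.shape)[0]<172);m[:,:170]=0;m[:,235:]=0
p=np.vstack(blobs(m,40));print("top black",rect(cast(ct,p,6)))
```

```text
blue [378. 276.] (array([ 620.9, -233.4], dtype=float32), 158.7, 88.0, 1.699)
red [251. 194.] (array([ 463.2, -126.6], dtype=float32), 158.4, 88.6, 1.415)
yellow [409.  77.] (array([626.6,  -5.6], dtype=float32), 157.2, 89.3, 1.54)
tape [255. 199.] (array([ 469.2, -120. ], dtype=float32), 61.3, 57.1, 1.575)
off [411.  86.] (array([624.2,  -8.8], dtype=float32), 118.1, 24.9, 1.475)
top blue [358. 157.] (array([ 622.1, -249.9], dtype=float32), 127.7, 89.5, 1.699)
top red [210. 294.] (array([177.7, 211.2], dtype=float32), 636.5, 121.1, 2.756)
top red [330. 207.] (array([ 454.2, -169.3], dtype=float32), 89.3, 72.4, 2.979)
top yellow [267. 151.] (array([625.8,  22.9], dtype=float32), 101.4, 89.7, 1.54)
top brown [245. 267.] (array([277.9, 109.5], dtype=float32), 1136.2, 337.5, 2.737)
top black (array([612.2, 244. ], dtype=float32), 155.1, 86.3, 1.717)
```

```bash
python3 -m pendant '[{"dp":[-10,-8,-35],"spin":0,"hand":-1},{"dp":[-20,-16,-72],"spin":0,"hand":-1},{"dp":[-31,-22,-110],"spin":0,"hand":-1},{"dp":[-31,-22,-140],"spin":0,"hand":-1},{"dp":[-31,-22,-164],"spin":0,"hand":-1}]' 60
python3 -m pendant '[{"dp":[0,0,-15],"spin":0,"hand":-1},{"dp":[0,0,-26],"spin":0,"hand":-1},{"dp":[0,0,-34],"spin":0,"hand":-1},{"dp":[0,0,-38],"spin":0,"hand":-1},{"dp":[0,0,-38],"spin":0,"hand":-1}]'
python3 -m pendant '[{"dp":[0,0,0],"spin":0,"hand":0},{"dp":[0,0,0],"spin":0,"hand":0.3},{"dp":[0,0,0],"spin":0,"hand":0.3},{"dp":[0,0,0],"spin":0,"hand":0.3},{"dp":[0,0,0],"spin":0,"hand":0.3}]'
python3 - <<'E'
from plant import ctrl
from h import *
cv2.imwrite("pics/s2.png",np.hstack([cv2.resize(ctrl.grab_frame("wrist"),(400,300)),cv2.resize(ctrl.grab_frame("scene")[120:260,200:400],(400,300))]))
E
```

```text
clock: 2.03
position: [466.8, -123.4, 58.2]
orientation: [1.0, -0.001, -0.001, -0.0]
ft_force: [1.0, 0.2, 0.2]
opening: 0.999
clock: 2.45
position: [468.8, -122.6, 22.8]
orientation: [1.0, 0.001, -0.0, -0.0]
ft_force: [-0.9, -0.2, -0.0]
opening: 1.001
clock: 2.87
position: [469.3, -122.3, 23.4]
orientation: [1.0, 0.001, 0.0, 0.0]
ft_force: [-0.1, -0.2, -1.0]
opening: 0.353
```

View pics/s2.png

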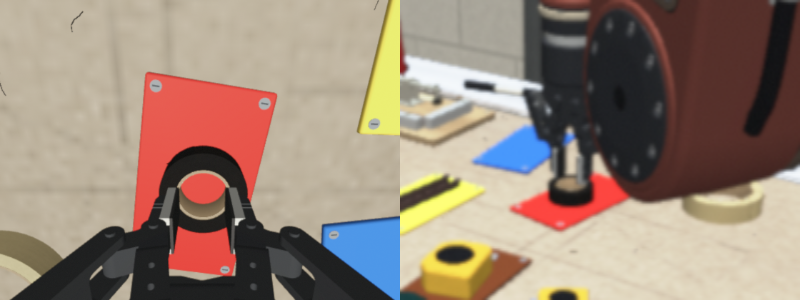

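The fingers closed above the roll because the open tips sit farther back than I allowed for. I'll lift, open and go about 10 mm lower.

```bash
python3 -m pendant '[{"dp":[0,0,15],"spin":0,"hand":0.3},{"dp":[0,0,25],"spin":0,"hand":-1},{"dp":[0,0,25],"spin":0,"hand":-1},{"dp":[0,0,25],"spin":0,"hand":-1},{"dp":[0,0,25],"spin":0,"hand":-1}]' 60
python3 -m pendant '[{"dp":[0,0,-12],"spin":0,"hand":-1},{"dp":[0,0,-24],"spin":0,"hand":-1},{"dp":[0,0,-32],"spin":0,"hand":-1},{"dp":[0,0,-35],"spin":0,"hand":-1},{"dp":[0,0,-35],"spin":0,"hand":-1}]'
python3 -m pendant '[{"dp":[0,0,0],"spin":0,"hand":-0.6},{"dp":[0,0,0],"spin":0,"hand":0.3},{"dp":[0,0,0],"spin":0,"hand":0.3},{"dp":[0,0,0],"spin":0,"hand":0.3},{"dp":[0,0,0],"spin":0,"hand":0.3}]'
```

```text
clock: 3.38
position: [469.0, -122.1, 47.6]
orientation: [1.0, 0.001, 0.0, -0.0]
ft_force: [0.6, 0.7, -0.7]
opening: 0.897
clock: 3.8
position: [467.8, -121.5, 11.1]
orientation: [1.0, 0.001, -0.001, -0.001]
ft_force: [-0.2, 0.5, 0.6]
opening: 0.999
clock: 4.22
position: [471.6, -123.9, 17.3]
orientation: [1.0, 0.001, 0.003, 0.002]
ft_force: [-6.6, 1.3, 28.3]
opening: 0.352
```

```bash
python3 -m pendant '[{"dp":[0,0,20],"spin":0,"hand":0.3},{"dp":[0,0,40],"spin":0,"hand":0.3},{"dp":[0,0,40],"spin":0,"hand":0.3}]'
python3 - <<'E'
from plant import ctrl
from h import *
import pickle
s=ctrl.read_state();f=ctrl.grab_frame("wrist");pickle.dump(s,open("w3.pkl","wb"));cv2.imwrite("pics/w3.png",f)
E
```

```text
clock: 4.47
position: [471.3, -123.5, 57.3]
orientation: [1.0, 0.001, 0.003, 0.002]
ft_force: [1.0, -0.6, 1.0]
opening: 0.349
```

View pics/w3.png

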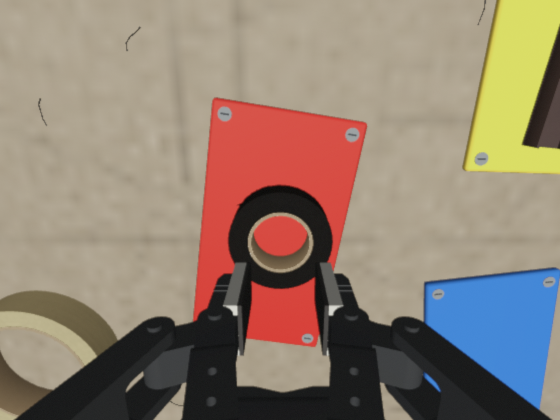

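Run:
```python
from h import *
import pickle
s=pickle.load(open("w3.pkl","rb"));c=cam("wrist",s)
f=cv2.imread("pics/w3.png");print("tape@25",cast(c,[[280,242]],25),"rim edges",cast(c,[[229,240],[331,240],[280,186],[280,288]],25))
p=s["position"];print("pos",p,"TCP px",proj(c,p),"tip14",proj(c,p-[0,0,14]),"tip0 x+15",proj(c,p+np.array([15,0,-10])),"under TCP at 25",proj(c,[p[0],p[1],25.]))
```

```text
tape@25 [[ 469.21448858 -121.26556585]] rim edges [[ 439.69646044 -119.99947451]
 [ 498.78029719 -120.0064723 ]
 [ 469.23250847  -87.77091491]
 [ 469.19805512 -151.81142338]]
pos [ 471.30213033 -123.49390916   57.34712256] TCP px [284.06848798 272.95796497] tip14 [283.83932114 259.93446525] tip0 x+15 [312.71760758 263.44259112] under TCP at 25 [283.58548671 245.50911151]
```

Run:
```python
from h import *
import pickle
s=pickle.load(open("w3.pkl","rb"));c=cam("wrist",s);p=s["position"]
for x in (15,18):
  for dy in (11,0,-11):
    print(x,dy,[(dz,proj(c,p+np.array([x,dy,dz])).round().tolist()) for dz in (-14,-8,0,8,14)])
s=pickle.load(open("w1.pkl","rb"));c=cam("wrist",s);p=s["position"]
for x in (42,50,57): print(x,[(dz,proj(c,p+np.array([x,11,dz])).round().tolist()) for dz in (-14,-1,8,14)])
f=cv2.imread("pics/w3.png")[230:370,190:370];cv2.imwrite("pics/c3.png",cv2.resize(f,None,fx=4,fy=4))
```

```text
15 11 [(-14, [313.0, 241.0]), (-8, [314.0, 246.0]), (0, [315.0, 253.0]), (8, [317.0, 260.0]), (14, [318.0, 267.0])]
15 0 [(-14, [312.0, 260.0]), (-8, [313.0, 265.0]), (0, [315.0, 273.0]), (8, [316.0, 281.0]), (14, [317.0, 288.0])]
15 -11 [(-14, [311.0, 278.0]), (-8, [312.0, 284.0]), (0, [314.0, 292.0]), (8, [315.0, 301.0]), (14, [317.0, 309.0])]
18 11 [(-14, [318.0, 241.0]), (-8, [320.0, 246.0]), (0, [321.0, 253.0]), (8, [323.0, 260.0]), (14, [325.0, 267.0])]
18 0 [(-14, [318.0, 260.0]), (-8, [319.0, 265.0]), (0, [321.0, 273.0]), (8, [322.0, 281.0]), (14, [324.0, 288.0])]
18 -11 [(-14, [317.0, 278.0]), (-8, [318.0, 284.0]), (0, [320.0, 292.0]), (8, [322.0, 301.0]), (14, [323.0, 309.0])]
42 [(-14, [365.0, 241.0]), (-1, [371.0, 252.0]), (8, [376.0, 261.0]), (14, [379.0, 267.0])]
50 [(-14, [380.0, 242.0]), (-1, [387.0, 252.0]), (8, [393.0, 261.0]), (14, [397.0, 267.0])]
57 [(-14, [393.0, 242.0]), (-1, [402.0, 252.0]), (8, [408.0, 261.0]), (14, [413.0, 267.0])]
```

View pics/c3.png

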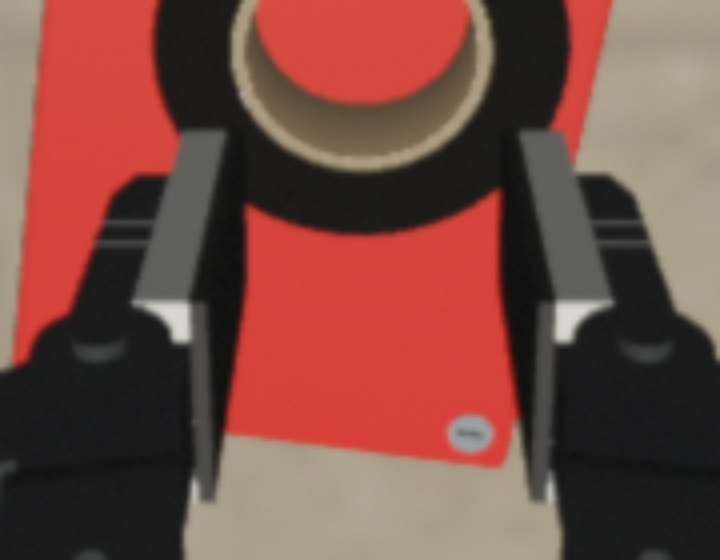

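By my geometry the pad tips stand about 9 mm behind the TCP at this opening and about 22 mm behind it when open, not 14 mm ahead. The 28 N contact at TCP z 17 agrees with that. The tape is unmoved at (469,-121). I'll regrasp lower, checking force as I go down.

```bash
python3 -m pendant '[{"dp":[-2,2,0],"spin":0,"hand":-1},{"dp":[-2,2,0],"spin":0,"hand":-1},{"dp":[-2,2,0],"spin":0,"hand":-1},{"dp":[-2,2,-20],"spin":0,"hand":-1},{"dp":[-2,2,-40],"spin":0,"hand":-1}]' 60
python3 -m pendant '[{"dp":[0,0,-8],"spin":0,"hand":-1},{"dp":[0,0,-12],"spin":0,"hand":-1},{"dp":[0,0,-15],"spin":0,"hand":-1},{"dp":[0,0,-17],"spin":0,"hand":-1},{"dp":[0,0,-17],"spin":0,"hand":-1}]'
python3 - <<'E'
from plant import ctrl
s=ctrl.read_state();print(s["position"],s["ft_force"])
E
```

```text
clock: 4.93
position: [467.6, -120.5, 12.8]
orientation: [1.0, 0.001, 0.001, 0.0]
ft_force: [0.6, -0.5, -0.8]
opening: 0.992
clock: 5.35
position: [467.2, -120.4, -3.7]
orientation: [1.0, 0.001, 0.0, 0.0]
ft_force: [-0.1, 0.4, 0.0]
opening: 1.0
[ 467.24120528 -120.37795804   -3.7182996 ] [-0.0542763   0.43042924  0.03197838]
```

```bash
python3 -m pendant '[{"dp":[0,0,0],"spin":0,"hand":-0.6},{"dp":[0,0,0],"spin":0,"hand":0.3},{"dp":[0,0,0],"spin":0,"hand":0.3},{"dp":[0,0,0],"spin":0,"hand":0.3},{"dp":[0,0,0],"spin":0,"hand":0.3}]'
python3 - <<'E'
from plant import ctrl
from h import *
import pickle
s=ctrl.read_state();f=ctrl.grab_frame("wrist");pickle.dump(s,open("w4.pkl","wb"));cv2.imwrite("pics/w4.png",f[200:])
print(s["position"],s["ft_force"],s["opening"])
E
```

```text
clock: 5.77
position: [467.7, -120.6, -2.9]
orientation: [1.0, 0.001, 0.001, 0.0]
ft_force: [-2.1, 1.2, 6.7]
opening: 0.689
[ 467.71451511 -120.60904307   -2.85886637] [-2.08339908  1.18209175  6.707021  ] 0.6887403381452973
```

```bash
python3 -m pendant '[{"dp":[0,0,10],"spin":0,"hand":0.3},{"dp":[0,0,30],"spin":0,"hand":0.3},{"dp":[0,0,55],"spin":0,"hand":0.3},{"dp":[15,-11,70],"spin":0,"hand":0.3},{"dp":[45,-33,70],"spin":0,"hand":0.3}]'
python3 -m pendant '[{"dp":[31,-22,0],"spin":0,"hand":0.3},{"dp":[62,-45,0],"spin":0,"hand":0.3},{"dp":[90,-67,0],"spin":0,"hand":0.3},{"dp":[108,-80,0],"spin":0,"hand":0.3},{"dp":[108,-80,0],"spin":0,"hand":0.3}]'
python3 - <<'E'
from plant import ctrl
from h import *
s=ctrl.read_state();f=ctrl.grab_frame("wrist");c=cam("wrist",s)
print(s["position"],s["ft_force"],s["opening"],jaw(s))
cv2.imwrite("pics/w5.png",f)
E
```

```text
clock: 6.23
position: [513.2, -153.0, 70.9]
orientation: [1.0, 0.002, 0.002, 0.001]
ft_force: [-0.3, -0.2, 0.9]
opening: 0.688
clock: 6.65
position: [622.3, -236.0, 65.7]
orientation: [1.0, 0.0, 0.001, 0.0]
ft_force: [0.4, 0.3, -0.6]
opening: 0.688
[ 622.33185789 -235.96520458   65.71582633] [ 0.39690933  0.3170756  -0.64264159] 0.6877985930021658 0.0005210853004829741
```

View pics/w5.png

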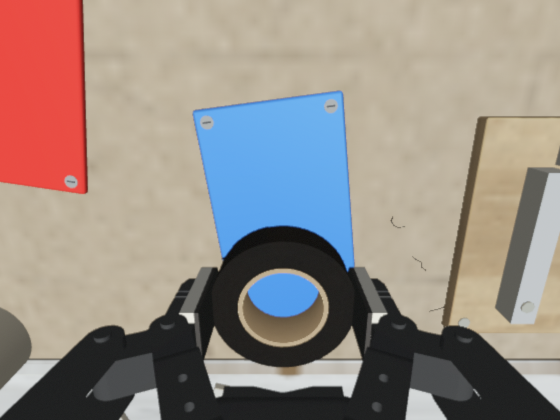

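The tape is held over blue. I'll lower, release and travel to the black board.

```bash
python3 -m pendant '[{"dp":[-1,1,-25],"spin":0,"hand":0.3},{"dp":[-1,1,-48],"spin":0,"hand":0.3},{"dp":[-1,1,-60],"spin":0,"hand":0.3},{"dp":[-1,1,-66],"spin":0,"hand":0.3},{"dp":[-1,1,-67],"spin":0,"hand":0.3}]'
python3 -m pendant '[{"dp":[0,0,0],"spin":0,"hand":-1},{"dp":[0,0,0],"spin":0,"hand":-1},{"dp":[0,0,0],"spin":0,"hand":-1},{"dp":[0,0,25],"spin":0,"hand":-1},{"dp":[0,0,60],"spin":0,"hand":-1}]'
python3 -m pendant '[{"dp":[-2,20,30],"spin":0,"hand":-1},{"dp":[-6,58,45],"spin":0,"hand":-1},{"dp":[-12,96,60],"spin":0,"hand":-1},{"dp":[-18,134,75],"spin":0,"hand":-1},{"dp":[-24,172,90],"spin":0,"hand":-1}]'
python3 -m pendant '[{"dp":[-5,38,10],"spin":0,"hand":-1},{"dp":[-10,76,20],"spin":0,"hand":-1},{"dp":[-15,114,30],"spin":0,"hand":-1},{"dp":[-20,152,40],"spin":0,"hand":-1},{"dp":[-25,190,40],"spin":0,"hand":-1}]'
python3 -m pendant '[{"dp":[-5,38,0],"spin":0,"hand":-1},{"dp":[-10,70,0],"spin":0,"hand":-1},{"dp":[-12,90,0],"spin":0,"hand":-1},{"dp":[-12,90,0],"spin":0,"hand":-1},{"dp":[-12,90,0],"spin":0,"hand":-1}]'
python3 - <<'E'
from plant import ctrl
from h import *
import pickle
s=ctrl.read_state();f=ctrl.grab_frame("wrist");pickle.dump(s,open("w6.pkl","wb"));cv2.imwrite("pics/w6.png",f)
print(s["position"],jaw(s),s["q"]); c=cam("wrist",s)
h,S,v=cv2.split(hsv(f))
for n,m,z in [("red",((h<6)|(h>174))&(S>170)&(v>80),20),("dark",v<70,6),("yel",(h>20)&(h<36)&(S>150),6),("brown",(h<14)&(S>100)&(S<200)&(v>90)&(v<190),6)]:
    for b in blobs(m,600): print(n,b.mean(0).round(),rect(cast(c,b,z)))
E
```

```text
clock: 7.12
position: [618.0, -231.4, -1.8]
orientation: [1.0, 0.001, -0.001, -0.001]
ft_force: [0.2, 0.2, -0.7]
opening: 0.69
clock: 7.53
position: [616.9, -231.0, 56.8]
orientation: [1.0, 0.001, -0.002, -0.001]
ft_force: [1.3, -0.4, 0.2]
opening: 1.001
clock: 7.95
position: [594.9, -58.8, 150.9]
orientation: [1.0, 0.001, 0.001, 0.0]
ft_force: [0.6, 1.0, -0.2]
opening: 0.994
clock: 8.37
position: [570.7, 131.6, 192.6]
orientation: [1.0, 0.001, 0.003, 0.0]
ft_force: [1.0, -0.5, -0.5]
opening: 0.997
clock: 8.78
position: [558.0, 220.8, 189.9]
orientation: [1.0, 0.002, 0.001, 0.0]
ft_force: [1.3, -0.7, -0.6]
opening: 1.0
[557.99400477 220.75423257 189.85303   ] 0.004135708978807903 [ 1.59158510e-01  9.79574090e-02  2.72030760e-02  1.49864241e+00
 -2.28944402e-04  1.72581897e+00]
red [333.  99.] (array([602.9, 296.9], dtype=float32), 96.7, 25.3, 1.73)
dark [284. 364.] (array([554.6,  20.9], dtype=float32), 726.9, 230.4, 0.003)
dark [44. 81.] (array([349.1, 311. ], dtype=float32), 100.5, 97.3, 2.887)
dark [371. 179.] (array([640.6, 228.1], dtype=float32), 115.4, 41.3, 1.714)
dark [169.  14.] (array([457.2, 363.2], dtype=float32), 87.2, 35.7, 0.004)
dark [321. 212.] (array([597.4, 191.2], dtype=float32), 55.0, 37.8, 1.729)
yel [182. 267.] (array([447. , 119.4], dtype=float32), 87.0, 75.2, 1.8)
yel [ 64. 276.] (array([316.8, 114.2], dtype=float32), 66.8, 46.6, 0.574)
brown [196. 256.] (array([453.6, 124.5], dtype=float32), 158.9, 88.8, 1.651)
brown [333.  99.] (array([604.3, 296.9], dtype=float32), 102.1, 27.8, 1.703)
```

View pics/w6.png

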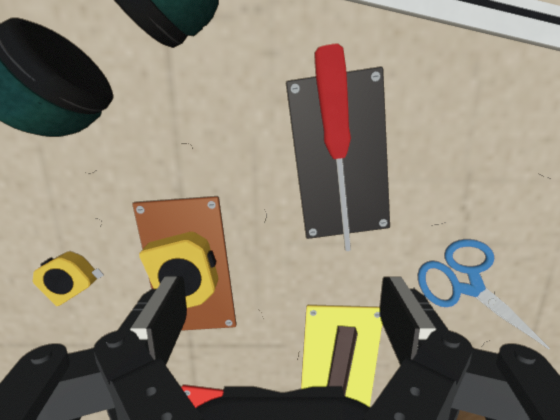

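The screwdriver handle centre is at pixel (333,99). Its rect is 97×25 mm at angle 1.73, which matches the description. The handle points to +y, so I grasp at (605,284) with the jaws at 0.16.

```bash
python3 -m pendant '[{"dp":[15,21,-25],"spin":0.05,"hand":-1},{"dp":[31,42,-50],"spin":0.1,"hand":-1},{"dp":[47,63,-75],"spin":0.155,"hand":-1},{"dp":[47,63,-105],"spin":0.155,"hand":-1},{"dp":[47,63,-130],"spin":0.155,"hand":-1}]'
python3 -m pendant '[{"dp":[0,0,-20],"spin":0,"hand":-1},{"dp":[0,0,-38],"spin":0,"hand":-1},{"dp":[0,0,-48],"spin":0,"hand":-1},{"dp":[0,0,-53],"spin":0,"hand":-1},{"dp":[0,0,-54],"spin":0,"hand":-1}]'
python3 - <<'E'
from plant import ctrl
from h import *
s=ctrl.read_state();f=ctrl.grab_frame("wrist");c=cam("wrist",s)
print(s["position"],s["ft_force"],jaw(s))
h,S,v=cv2.split(hsv(f))
for b in blobs(((h<6)|(h>174))&(S>170)&(v>80),600): print(b.mean(0).round(),b.min(0),b.max(0),rect(cast(c,b,20)))
E
```

```text
clock: 9.25
position: [605.6, 282.1, 56.8]
orientation: [0.997, 0.078, -0.0, 0.0]
ft_force: [-0.1, -0.3, -0.7]
opening: 0.998
clock: 9.67
position: [605.0, 281.9, 4.5]
orientation: [0.997, 0.078, -0.0, 0.0]
ft_force: [-0.2, 0.1, 0.9]
opening: 1.001
[605.00620804 281.87121902   4.54595843] [-0.20585502  0.07109954  0.94101256] 0.15588167514326406
[285. 246.] [253 146] [317 356] (array([602.6, 295.5], dtype=float32), 100.8, 26.3, 1.704)
```

```bash
python3 -m pendant '[{"dp":[0,0,0],"spin":0,"hand":0},{"dp":[0,0,0],"spin":0,"hand":0.9},{"dp":[0,0,0],"spin":0,"hand":0.9},{"dp":[0,0,0],"spin":0,"hand":0.9},{"dp":[0,0,0],"spin":0,"hand":0.9}]' 60
python3 -m pendant '[{"dp":[0,0,0],"spin":0,"hand":0.9},{"dp":[0,0,5],"spin":0,"hand":0.9},{"dp":[0,0,20],"spin":0,"hand":0.9},{"dp":[0,0,45],"spin":0,"hand":0.9},{"dp":[0,0,70],"spin":0,"hand":0.9}]'
python3 - <<'E'
from plant import ctrl
from h import *
s=ctrl.read_state();f=ctrl.grab_frame("wrist");c=cam("wrist",s)
print(s["position"],s["ft_force"],s["opening"],jaw(s))
cv2.imwrite("pics/w7.png",f)
E
```

```text
clock: 10.13
position: [605.3, 282.9, 5.6]
orientation: [0.997, 0.078, 0.0, -0.0]
ft_force: [-5.8, -1.5, 45.9]
opening: 0.309
clock: 10.55
position: [603.9, 282.6, 74.8]
orientation: [0.997, 0.078, -0.001, 0.0]
ft_force: [0.5, -0.8, -1.5]
opening: 0.307
[603.86476832 282.55592983  74.79849506] [ 0.5255777  -0.80814855 -1.54437243] 0.30684311348791354 0.1570413580371323
```

View pics/w7.png

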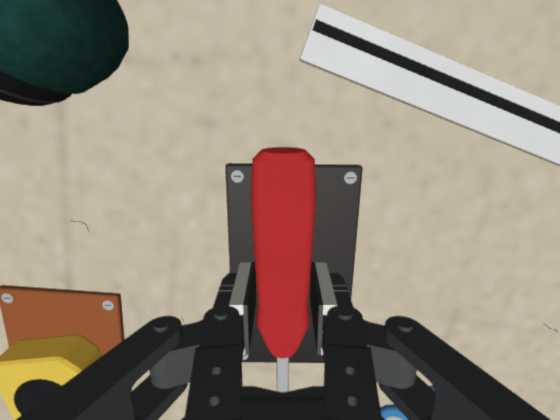

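```bash
python3 -m pendant '[{"dp":[-13,-36,5],"spin":-0.03,"hand":0.9},{"dp":[-26,-72,10],"spin":-0.06,"hand":0.9},{"dp":[-40,-110,10],"spin":-0.09,"hand":0.9},{"dp":[-54,-148,10],"spin":-0.12,"hand":0.9},{"dp":[-68,-186,10],"spin":-0.155,"hand":0.9}]'
python3 -m pendant '[{"dp":[-14,-38,0],"spin":-0.03,"hand":0.9},{"dp":[-28,-76,0],"spin":-0.06,"hand":0.9},{"dp":[-42,-114,0],"spin":-0.09,"hand":0.9},{"dp":[-55,-152,0],"spin":-0.12,"hand":0.9},{"dp":[-67,-189,0],"spin":-0.155,"hand":0.9}]'
python3 -m pendant '[{"dp":[0,0,0],"spin":0,"hand":0.9},{"dp":[0,0,0],"spin":0,"hand":0.9}]'
python3 - <<'E'
from plant import ctrl
from h import *
s=ctrl.read_state();f=ctrl.grab_frame("wrist");c=cam("wrist",s)
p=s["position"];print(p,s["opening"],jaw(s))
h,S,v=cv2.split(hsv(f));cv2.imwrite("pics/w8.png",f)
m=((h<6)|(h>174))&(S>150)
e=cast(c,[[283,149]],p[2]-5+14);print("handle end from TCP",e-p[:2],np.linalg.norm(e-p[:2]))
E
```

```text
clock: 11.02
position: [536.0, 95.5, 85.0]
orientation: [1.0, 0.001, 0.0, 0.0]
ft_force: [0.4, -0.8, -0.9]
opening: 0.301
clock: 11.43
position: [468.9, -93.7, 85.1]
orientation: [0.997, -0.077, 0.0, 0.0]
ft_force: [1.1, -0.9, -1.5]
opening: 0.304
clock: 11.6
position: [469.5, -94.1, 85.2]
orientation: [0.997, -0.078, 0.0, 0.0]
ft_force: [0.6, 1.1, -1.3]
opening: 0.302
[469.48832798 -94.06583307  85.19010126] 0.30209193837400816 -0.1571196557018942
handle end from TCP [[ 9.09243898 61.20891842]] 61.880563509493484
```

```bash
python3 -m pendant '[{"dp":[-1,2,-25],"spin":0,"hand":0.9},{"dp":[-1,2,-50],"spin":0,"hand":0.9},{"dp":[-1,2,-68],"spin":0,"hand":0.9},{"dp":[-1,2,-76],"spin":0,"hand":0.9},{"dp":[-1,2,-79],"spin":0,"hand":0.9}]'
python3 -m pendant '[{"dp":[0,0,0],"spin":0,"hand":0.9},{"dp":[0,0,0],"spin":0,"hand":0.3},{"dp":[0,0,0],"spin":0,"hand":-0.5},{"dp":[0,0,0],"spin":0,"hand":-1},{"dp":[0,0,0],"spin":0,"hand":-1}]'
python3 -m pendant '[{"dp":[0,0,20],"spin":0,"hand":-1},{"dp":[0,0,55],"spin":0,"hand":-1},{"dp":[0,0,95],"spin":0,"hand":-1},{"dp":[8,20,125],"spin":0.05,"hand":-1},{"dp":[20,50,150],"spin":0.1,"hand":-1}]'
python3 -m pendant '[{"dp":[10,0,0],"spin":0.05,"hand":-1},{"dp":[10,0,0],"spin":0.05,"hand":-1}]'
python3 - <<'E'
from plant import ctrl
from h import *
import pickle
s=ctrl.read_state();f=ctrl.grab_frame("wrist");pickle.dump(s,open("w9.pkl","wb"));cv2.imwrite("pics/w9.png",f)
print(s["position"],jaw(s)); c=cam("wrist",s)
E
```

```text
clock: 12.07
position: [468.4, -88.3, 5.6]
orientation: [0.997, -0.075, -0.001, -0.001]
ft_force: [-16.5, 10.2, 32.8]
opening: 0.303
clock: 12.48
position: [469.4, -90.1, 6.3]
orientation: [0.997, -0.076, 0.0, 0.0]
ft_force: [-0.6, 0.4, 0.3]
opening: 0.763
clock: 12.9
position: [489.7, -41.5, 159.2]
orientation: [1.0, -0.027, 0.002, 0.001]
ft_force: [0.8, -0.8, -0.7]
opening: 1.001
clock: 13.07
position: [501.3, -39.6, 158.0]
orientation: [1.0, 0.001, 0.002, 0.001]
ft_force: [-1.1, -0.5, -0.6]
opening: 1.0
[501.25966042 -39.58378933 158.02350355] 0.0015158261363322234
```

View pics/w9.png

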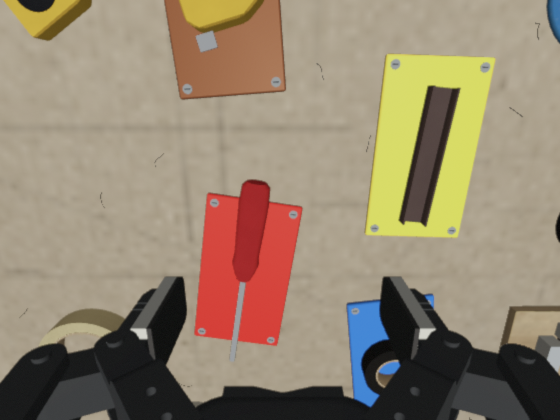

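Run:
```python
from h import *
import pickle
s=pickle.load(open("w9.pkl","rb"));c=cam("wrist",s);f=cv2.imread("pics/w9.png")
h,S,v=cv2.split(hsv(f));print(hsv(f)[230,255],hsv(f)[300,215])
sc=cast(c,[[214,203],[293,214],[271,340],[201,331]],7);print("board",sc.mean(0),(sc[0]-sc[3]),)
m=((h<6)|(h>174))&(S>170)&(v<205)
for b in blobs(m,300): print("drv",b.mean(0).round(),rect(cast(c,b,20)))
print("end,tip",cast(c,[[256,181]],20),cast(c,[[232.5,360]],19.5))
m=(h>24)&(h<34)&(S>120)
for b in blobs(m,1500): print("yel",b.mean(0).round(),rect(cast(c,b,6)))
print("yscrews",cast(c,[[395,64],[485,67],[451,231],[375,228]],7).mean(0))
m=((v<130)&(S<150)).astype(np.uint8);m[:,:398]=0;m[:,462:]=0;m[:82]=0;m[226:]=0
for b in blobs(m,500): print("off",b.mean(0).round(),rect(cast(c,b,19)))
```

```text
[  0 190 160] [  1 184 213]
board [ 463.11568992 -126.96160492] [ 22.64777705 141.55934835]
drv [252. 220.] (array([460.9, -69. ], dtype=float32), 95.2, 76.0, 0.979)
end,tip [[477.97732073 -26.60232641]] [[ 448.80749311 -218.75628013]]
yel [426. 143.] (array([626.5,  -4.6], dtype=float32), 158.2, 89.4, 1.539)
yscrews [627.1807335   -5.03873149]
off [428. 154.] (array([623.8,  -8.1], dtype=float32), 117.7, 26.1, 1.476)
```

Screwdriver check: 194 mm long, angle 1.420 against the board's 1.416, centre about 4 mm off lengthwise. That is good enough. Next is the black tape from blue.

```bash
python3 -m pendant '[{"dp":[20,-34,-10],"spin":0,"hand":-1},{"dp":[40,-68,-20],"spin":0,"hand":-1},{"dp":[60,-102,-35],"spin":0,"hand":-1},{"dp":[80,-134,-50],"spin":0,"hand":-1},{"dp":[100,-165,-70],"spin":0,"hand":-1}]'
python3 -m pendant '[{"dp":[16,-27,-15],"spin":0,"hand":-1},{"dp":[16,-27,-50],"spin":0,"hand":-1},{"dp":[16,-27,-75],"spin":0,"hand":-1},{"dp":[16,-27,-88],"spin":0,"hand":-1},{"dp":[16,-27,-89],"spin":0,"hand":-1}]'
python3 - <<'E'
from plant import ctrl
from h import *
import pickle
s=ctrl.read_state();print(s["position"],s["ft_force"],jaw(s))
c=cam("wrist",s);f=ctrl.grab_frame("wrist");h,S,v=cv2.split(hsv(f));cv2.imwrite("pics/w10.png",f)
m=(h>5)&(h<25)&(S>40)&(S<170)&(v>90)&(v<220);m[:,:215]=0;m[:,345:]=0
for b in blobs(m,300): print("core",b.mean(0).round(),rect(cast(c,b,25)))
s=pickle.load(open("w6.pkl","rb"));c=cam("wrist",s)
sc=cast(c,[[295,88],[376,76],[383,223],[313,232]],7);print("black",sc.mean(0),sc[0]-sc[3],sc[1]-sc[2])
E
```

```text
clock: 13.53
position: [598.6, -207.6, 84.9]
orientation: [1.0, -0.003, -0.0, 0.0]
ft_force: [1.4, 1.4, 0.9]
opening: 0.999
clock: 13.95
position: [611.3, -230.8, -7.6]
orientation: [1.0, -0.003, -0.003, -0.002]
ft_force: [-0.1, 0.2, -0.4]
opening: 1.001
[ 611.26528711 -230.7705618    -7.55240342] [-0.09640736  0.22803997 -0.36910919] -0.004996866796950426
core [275.  54.] (array([ 610.1, -139. ], dtype=float32), 42.7, 35.9, 3.135)
core [300. 316.] (array([ 617.2, -233.3], dtype=float32), 38.1, 36.6, 1.622)
core [219. 361.] (array([ 585. , -254.8], dtype=float32), 39.8, 6.1, 1.503)
black [615.5405145  244.71983777] [-21.15322343 142.43692075] [-20.34030156 142.61962052]
```

```bash
python3 -m pendant '[{"dp":[6,-2,6],"spin":0,"hand":-1},{"dp":[6,-2,6],"spin":0,"hand":-1},{"dp":[6,-2,6],"spin":0,"hand":-1}]' 60
python3 -m pendant '[{"dp":[0,0,0],"spin":0,"hand":-0.6},{"dp":[0,0,0],"spin":0,"hand":0.3},{"dp":[0,0,0],"spin":0,"hand":0.3},{"dp":[0,0,0],"spin":0,"hand":0.3},{"dp":[0,0,0],"spin":0,"hand":0.3}]'
python3 -m pendant '[{"dp":[0,0,10],"spin":0,"hand":0.3},{"dp":[0,0,40],"spin":0,"hand":0.3},{"dp":[0,0,80],"spin":0,"hand":0.3},{"dp":[0,20,110],"spin":0,"hand":0.3},{"dp":[0,50,120],"spin":0,"hand":0.3}]'
```

```text
clock: 14.25
position: [622.1, -234.7, 5.6]
orientation: [1.0, -0.002, 0.002, 0.001]
ft_force: [-0.4, 0.1, 0.4]
opening: 0.997
clock: 14.67
position: [621.3, -234.2, 4.3]
orientation: [1.0, -0.001, 0.001, 0.0]
ft_force: [-1.3, -0.3, 6.3]
opening: 0.682
clock: 15.08
position: [622.7, -186.7, 129.6]
orientation: [1.0, -0.003, 0.003, 0.002]
ft_force: [0.7, -0.2, 0.1]
opening: 0.685
```

```bash
python3 -m pendant '[{"dp":[-1,40,0],"spin":0,"hand":0.3},{"dp":[-2,80,0],"spin":0,"hand":0.3},{"dp":[-3,120,0],"spin":0,"hand":0.3},{"dp":[-4,160,0],"spin":0,"hand":0.3},{"dp":[-5,200,0],"spin":0,"hand":0.3}]'
python3 -m pendant '[{"dp":[0,40,0],"spin":0.03,"hand":0.3},{"dp":[0,80,0],"spin":0.06,"hand":0.3},{"dp":[-1,120,0],"spin":0.09,"hand":0.3},{"dp":[-2,160,0],"spin":0.12,"hand":0.3},{"dp":[-2,200,0],"spin":0.15,"hand":0.3}]'
python3 -m pendant '[{"dp":[0,28,-15],"spin":0,"hand":0.3},{"dp":[0,30,-40],"spin":0,"hand":0.3},{"dp":[0,30,-65],"spin":0,"hand":0.3},{"dp":[0,30,-80],"spin":0,"hand":0.3},{"dp":[0,30,-80],"spin":0,"hand":0.3}]'
python3 -m pendant '[{"dp":[0,0,0],"spin":0,"hand":0.3},{"dp":[0,0,0],"spin":0,"hand":0.3}]'
```

```text
clock: 15.5
position: [615.3, 17.9, 123.8]
orientation: [1.0, -0.002, 0.0, 0.0]
ft_force: [0.2, -1.1, -0.5]
opening: 0.68
clock: 15.92
position: [613.2, 218.0, 123.7]
orientation: [0.997, 0.074, 0.0, 0.0]
ft_force: [0.9, -0.6, -0.6]
opening: 0.679
clock: 16.33
position: [610.9, 245.8, 39.1]
orientation: [0.997, 0.074, -0.003, 0.0]
ft_force: [-0.4, -0.2, -1.0]
opening: 0.681
clock: 16.5
position: [614.6, 246.0, 44.9]
orientation: [0.997, 0.073, 0.001, -0.0]
ft_force: [1.4, 0.3, 0.2]
opening: 0.678
```

```bash
python3 -m pendant '[{"dp":[1,-2,-12],"spin":0,"hand":0.3},{"dp":[1,-2,-24],"spin":0,"hand":0.3},{"dp":[1,-2,-32],"spin":0,"hand":0.3},{"dp":[1,-2,-37],"spin":0,"hand":0.3},{"dp":[1,-2,-39],"spin":0,"hand":0.3}]'
python3 -m pendant '[{"dp":[0,0,0],"spin":0,"hand":0.3},{"dp":[0,0,0],"spin":0,"hand":0.3},{"dp":[0,0,0],"spin":0,"hand":0.3}]'
```

```text
clock: 16.92
position: [614.0, 243.7, 4.2]
orientation: [0.997, 0.073, -0.001, 0.0]
ft_force: [-13.5, -4.6, 23.3]
opening: 0.682
clock: 17.17
position: [614.6, 243.9, 4.3]
orientation: [0.997, 0.073, -0.0, 0.0]
ft_force: [-3.8, -1.3, 5.7]
opening: 0.684
```

```bash
python3 -m pendant '[{"dp":[0,0,0],"spin":0,"hand":-0.4},{"dp":[0,0,0],"spin":0,"hand":-1},{"dp":[0,0,0],"spin":0,"hand":-1},{"dp":[0,0,30],"spin":0,"hand":-1},{"dp":[0,0,70],"spin":0,"hand":-1}]' 40
python3 -m pendant '[{"dp":[1,-20,30],"spin":-0.05,"hand":0},{"dp":[2,-55,50],"spin":-0.1,"hand":0},{"dp":[3,-92,60],"spin":-0.15,"hand":0},{"dp":[4,-130,60],"spin":-0.2,"hand":0},{"dp":[5,-170,60],"spin":-0.24,"hand":0}]'
python3 -m pendant '[{"dp":[2,-40,-10],"spin":0,"hand":0},{"dp":[4,-65,-20],"spin":0,"hand":0},{"dp":[5,-65,-30],"spin":0,"hand":0},{"dp":[5,-65,-30],"spin":0,"hand":0},{"dp":[5,-65,-30],"spin":0,"hand":0}]'
python3 - <<'E'
from plant import ctrl
from h import *
s=ctrl.read_state();f=ctrl.grab_frame("wrist");c=cam("wrist",s)
print(s["position"],jaw(s),s["opening"]);cv2.imwrite("pics/w11.png",f)
h,S,v=cv2.split(hsv(f));m=((v<130)&(S<150)).astype(np.uint8);m[310:]=0
for b in blobs(m,500): print(b.mean(0).round(),rect(cast(c,b,19)))
E
```

```text
clock: 17.58
position: [611.6, 243.4, 70.2]
orientation: [0.997, 0.073, -0.004, 0.0]
ft_force: [0.6, 1.0, 1.1]
opening: 1.003
clock: 18.0
position: [620.4, 72.8, 135.3]
orientation: [0.999, -0.047, 0.001, 0.0]
ft_force: [0.7, -1.4, -0.7]
opening: 0.5
clock: 18.42
position: [624.2, 9.6, 103.4]
orientation: [0.999, -0.047, -0.001, -0.0]
ft_force: [-0.5, -0.4, -0.3]
opening: 0.501
[624.2498624    9.62207162 103.39269857] -0.09305495019716428 0.500720286662625
[512. 281.] (array([796.9, -56.4], dtype=float32), 84.4, 58.4, 3.05)
[289. 232.] (array([626.6,  -7.3], dtype=float32), 119.3, 21.2, 1.476)
[217. 291.] (array([562.8, -44. ], dtype=float32), 40.2, 39.9, 1.479)
[348. 291.] (array([673.1, -54.2], dtype=float32), 40.1, 38.6, 1.479)
```

View pics/w11.png

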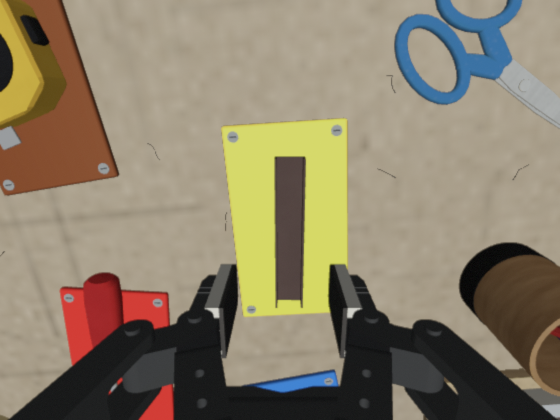

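The offcut measures 119×21 mm at (626.6,-7.3), centred between the fingers. I'll descend and grip.

```bash
python3 -m pendant '[{"dp":[2,-17,-30],"spin":0,"hand":0},{"dp":[2,-17,-60],"spin":0,"hand":0},{"dp":[2,-17,-82],"spin":0,"hand":0},{"dp":[2,-17,-94],"spin":0,"hand":0},{"dp":[2,-17,-98],"spin":0,"hand":0}]' 40
python3 -m pendant '[{"dp":[0,0,0],"spin":0,"hand":0},{"dp":[0,0,0],"spin":0,"hand":0},{"dp":[0,0,0],"spin":0,"hand":0.9},{"dp":[0,0,0],"spin":0,"hand":0.9},{"dp":[0,0,0],"spin":0,"hand":0.9}]'
python3 -m pendant '[{"dp":[0,0,0],"spin":0,"hand":0.9}]'
```

```text
clock: 18.88
position: [625.7, -6.5, 4.3]
orientation: [0.999, -0.046, -0.001, -0.0]
ft_force: [-0.5, 0.7, -0.3]
opening: 0.497
clock: 19.3
position: [628.2, -8.1, 8.1]
orientation: [0.999, -0.046, 0.002, 0.0]
ft_force: [-1.1, 1.6, 7.1]
opening: 0.247
clock: 19.38
position: [628.3, -8.1, 8.1]
orientation: [0.999, -0.046, 0.002, 0.0]
ft_force: [-0.7, 1.3, 6.1]
opening: 0.241
```

```bash
python3 -m pendant '[{"dp":[0,0,8],"spin":0,"hand":0.9},{"dp":[0,0,30],"spin":0,"hand":0.9},{"dp":[0,-10,60],"spin":0.03,"hand":0.9},{"dp":[-1,-40,70],"spin":0.06,"hand":0.9},{"dp":[-2,-80,70],"spin":0.1,"hand":0.9}]'
python3 -m pendant '[{"dp":[-1,-40,0],"spin":0.04,"hand":0.9},{"dp":[-2,-80,0],"spin":0.08,"hand":0.9},{"dp":[-3,-120,0],"spin":0.12,"hand":0.9},{"dp":[-5,-145,0],"spin":0.12,"hand":0.9},{"dp":[-5,-145,0],"spin":0.12,"hand":0.9}]'
python3 -m pendant '[{"dp":[0,0,-20],"spin":0,"hand":0.9},{"dp":[0,0,-40],"spin":0,"hand":0.9},{"dp":[0,0,-40],"spin":0,"hand":0.9},{"dp":[0,0,-40],"spin":0,"hand":0.9}]'
python3 - <<'E'
from plant import ctrl
from h import *
s=ctrl.read_state();print(s["position"],jaw(s),s["opening"])
cv2.imwrite("pics/w12.png",ctrl.grab_frame("wrist"))
E
```

```text
clock: 19.8
position: [627.2, -87.4, 81.1]
orientation: [1.0, 0.006, 0.003, 0.001]
ft_force: [0.5, -0.3, -0.7]
opening: 0.241
clock: 20.22
position: [619.2, -238.6, 76.9]
orientation: [0.998, 0.061, 0.0, 0.001]
ft_force: [0.0, 0.1, -0.5]
opening: 0.239
clock: 20.55
position: [619.0, -232.0, 35.6]
orientation: [0.998, 0.064, -0.001, -0.001]
ft_force: [0.2, -0.1, 0.2]
opening: 0.241
[ 619.01547524 -231.95110624   35.58062322] 0.12725764270433143 0.24071304263359644
```

View pics/w12.png

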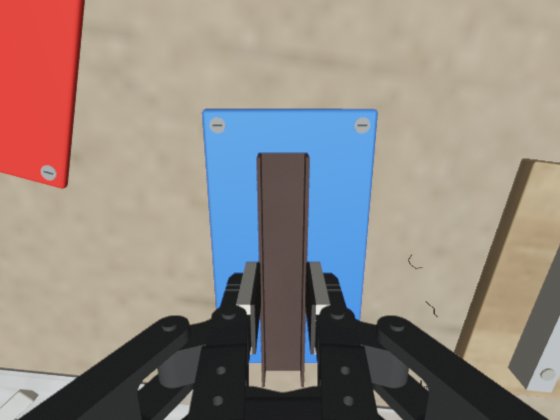

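The offcut is held straight over blue. I'll set it down, then look straight down on the tape measure.

```bash
python3 -m pendant '[{"dp":[1,-2,-12],"spin":0,"hand":0.9},{"dp":[1,-2,-21],"spin":0,"hand":0.9},{"dp":[1,-2,-26],"spin":0,"hand":0.9},{"dp":[1,-2,-27],"spin":0,"hand":0.9},{"dp":[1,-2,-27],"spin":0,"hand":0.9}]'
python3 -m pendant '[{"dp":[0,0,0],"spin":0,"hand":0},{"dp":[0,0,0],"spin":0,"hand":0},{"dp":[0,0,0],"spin":0,"hand":0},{"dp":[0,0,30],"spin":0,"hand":-1},{"dp":[0,0,70],"spin":0,"hand":-1}]'
python3 -m pendant '[{"dp":[-15,24,25],"spin":-0.03,"hand":-1},{"dp":[-35,56,45],"spin":-0.06,"hand":-1},{"dp":[-55,90,60],"spin":-0.09,"hand":-1},{"dp":[-75,124,70],"spin":-0.12,"hand":-1},{"dp":[-95,158,80],"spin":-0.12,"hand":-1}]'
python3 -m pendant '[{"dp":[-20,34,10],"spin":0,"hand":-1},{"dp":[-40,68,20],"spin":0,"hand":-1},{"dp":[-60,102,20],"spin":0,"hand":-1},{"dp":[-74,122,20],"spin":0,"hand":-1},{"dp":[-74,122,20],"spin":0,"hand":-1}]'
python3 -m pendant '[{"dp":[0,0,0],"spin":0,"hand":-1},{"dp":[0,0,0],"spin":0,"hand":-1}]'
cat > tm.py <<'E'
from plant import ctrl
from h import *
import sys
s=ctrl.read_state();f=ctrl.grab_frame("wrist");cv2.imwrite(sys.argv[1],f);c=cam("wrist",s)
print(s["position"],jaw(s))
h,S,v=cv2.split(hsv(f));m=((h>15)&(h<34)&(S>150)).astype(np.uint8);m[330:]=0
for b in blobs(m,1200): print("yel",b.mean(0).round(),b.min(0),b.max(0),"z37",rect(cast(c,b,37)),"z6",rect(cast(c,b,6)))
m=(v<60).astype(np.uint8);m[290:]=0
for b in blobs(m,300): print("dark",b.mean(0).round(),rect(cast(c,b,37)))
m=((h<14)&(S>100)&(S<200)&(v>90)&(v<190)).astype(np.uint8)
for b in blobs(m,3000): print("brown",b.mean(0).round(),rect(cast(c,b,6)))
m=((S<40)&(v>130)).astype(np.uint8);m[260:]=0
for b in blobs(m,30): print("grey",b.mean(0).round(),cast(c,[b.mean(0)],12))
E
python3 tm.py pics/w13.png
```

```text
clock: 21.02
position: [620.6, -234.7, 8.6]
orientation: [0.998, 0.063, -0.0, -0.0]
ft_force: [-0.0, -0.3, -1.1]
opening: 0.247
clock: 21.43
position: [618.2, -233.4, 75.6]
orientation: [0.998, 0.063, -0.003, -0.002]
ft_force: [0.5, -0.6, -0.1]
opening: 0.767
clock: 21.85
position: [525.0, -75.9, 160.2]
orientation: [1.0, 0.002, 0.001, 0.0]
ft_force: [2.1, 0.7, -0.2]
opening: 1.004
clock: 22.27
position: [449.9, 48.3, 180.0]
orientation: [1.0, 0.005, 0.0, -0.0]
ft_force: [0.2, -0.5, -0.2]
opening: 1.003
clock: 22.43
position: [452.2, 44.8, 179.3]
orientation: [1.0, 0.004, 0.001, 0.0]
ft_force: [1.1, -0.5, 0.7]
opening: 1.003
[452.24444387  44.7721892  179.3455409 ] 0.007216305524131733
yel [282.  89.] [238  40] [325 141] z37 (array([453.7, 130.1], dtype=float32), 72.0, 62.7, 1.84) z6 (array([454. , 130.4], dtype=float32), 79.6, 69.3, 1.84)
yel [136. 108.] [101  76] [173 143] z37 (array([330.6, 118.5], dtype=float32), 51.9, 43.7, 0.572) z6 (array([317.8, 117.5], dtype=float32), 57.5, 48.4, 0.572)
dark [483.  25.] (array([605.6, 182.2], dtype=float32), 80.1, 40.4, 0.144)
dark [286.  91.] (array([454.1, 130.9], dtype=float32), 41.4, 41.2, 0.007)
dark [131. 107.] (array([326.8, 117.9], dtype=float32), 27.9, 27.7, 1.421)
brown [284.  91.] (array([452.7, 123.6], dtype=float32), 158.4, 88.7, 1.647)
grey [272. 148.] [[441.88685535  81.67258527]]
grey [177. 105.] [[357.11147291 119.56383999]]
grey [323.   7.] [[483.61745527 196.65807563]]
grey [235.  14.] [[411.10588044 191.24642348]]
grey [443.  47.] [[586.40638974 167.46645938]]
grey [531.  34.] [[658.21522242 178.00429048]]
grey [328. 176.] [[494.27998924  55.83843291]]
grey [251. 181.] [[421.81294022  50.21652614]]
grey [431. 163.] [[590.10255575  69.39344351]]
grey [507. 166.] [[662.57824212  66.94360217]]
```

View pics/w13.png

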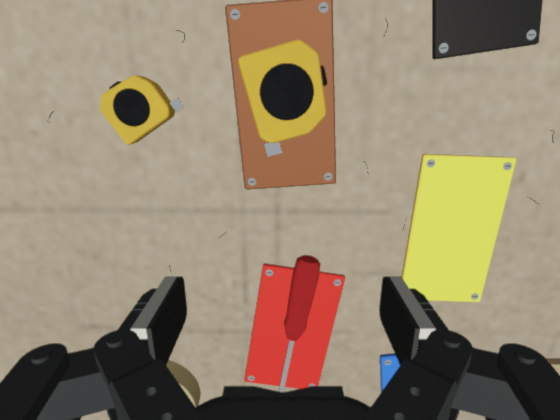

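The middle-sized measure's case is 72×63 mm at (453.7,130.1), own y at angle 1.84. The tip is at (272,148) on its -y side and the brown board is at (452.7,123.6). The offcut is on blue. I'll grip the case with the jaws at 0.27.

```bash
python3 -m pendant '[{"dp":[0,28,-20],"spin":0.08,"hand":-1},{"dp":[1,57,-40],"spin":0.16,"hand":-1},{"dp":[1,85,-65],"spin":0.263,"hand":-1},{"dp":[1,85,-95],"spin":0.263,"hand":-1},{"dp":[1,85,-115],"spin":0.263,"hand":-1}]' 60
python3 -m pendant '[{"dp":[0,0,0],"spin":0,"hand":-1},{"dp":[0,0,0],"spin":0,"hand":-1}]'
```

```text
clock: 22.9
position: [452.2, 130.5, 61.3]
orientation: [0.991, 0.135, -0.001, -0.0]
ft_force: [-0.5, 0.2, -1.2]
opening: 0.998
clock: 23.07
position: [452.4, 129.3, 63.4]
orientation: [0.991, 0.134, -0.001, -0.0]
ft_force: [-0.0, 0.2, 0.4]
opening: 0.998
```

```bash
python3 -m pendant '[{"dp":[1,1,-20],"spin":0,"hand":-1},{"dp":[1,1,-40],"spin":0,"hand":-1},{"dp":[1,1,-52],"spin":0,"hand":-1},{"dp":[1,1,-59],"spin":0,"hand":-1},{"dp":[1,1,-61],"spin":0,"hand":-1}]' 60
python3 -m pendant '[{"dp":[0,0,0],"spin":0,"hand":-1},{"dp":[0,0,0],"spin":0,"hand":-0.6},{"dp":[0,0,0],"spin":0,"hand":0.3},{"dp":[0,0,0],"spin":0,"hand":0.3},{"dp":[0,0,0],"spin":0,"hand":0.3}]'
python3 -m pendant '[{"dp":[0,0,0],"spin":0,"hand":0.3},{"dp":[0,0,8],"spin":0,"hand":0.3},{"dp":[0,0,30],"spin":0,"hand":0.3},{"dp":[0,0,60],"spin":0,"hand":0.3},{"dp":[0,0,90],"spin":0,"hand":0.3}]'
```

```text
clock: 23.48
position: [453.9, 130.6, 3.0]
orientation: [0.991, 0.134, -0.0, -0.0]
ft_force: [-0.5, 0.1, 0.6]
opening: 1.0
clock: 23.9
position: [454.7, 131.0, 4.7]
orientation: [0.991, 0.135, 0.001, 0.0]
ft_force: [-4.4, -1.3, 9.0]
opening: 0.703
clock: 24.32
position: [453.0, 131.1, 94.2]
orientation: [0.991, 0.135, -0.001, -0.0]
ft_force: [1.4, -0.5, -0.7]
opening: 0.697
```

```bash
python3 -m pendant '[{"dp":[29,-22,0],"spin":-0.05,"hand":0.3},{"dp":[58,-44,0],"spin":-0.1,"hand":0.3},{"dp":[87,-66,0],"spin":-0.15,"hand":0.3},{"dp":[116,-88,0],"spin":-0.2,"hand":0.3},{"dp":[145,-110,0],"spin":-0.25,"hand":0.3}]'
python3 -m pendant '[{"dp":[27,-19,-5],"spin":-0.05,"hand":0.3},{"dp":[27,-19,-25],"spin":-0.05,"hand":0.3},{"dp":[27,-19,-40],"spin":-0.05,"hand":0.3},{"dp":[27,-19,-50],"spin":-0.05,"hand":0.3},{"dp":[27,-19,-50],"spin":-0.05,"hand":0.3}]'
python3 -m pendant '[{"dp":[0,0,0],"spin":0,"hand":0.3},{"dp":[0,0,0],"spin":0,"hand":0.3}]'
python3 tm.py pics/w14.png
```

```text
clock: 24.73
position: [600.2, 19.8, 93.7]
orientation: [1.0, 0.009, 0.0, 0.0]
ft_force: [0.6, 0.5, -1.2]
opening: 0.705
clock: 25.15
position: [624.1, 2.4, 40.7]
orientation: [1.0, -0.015, -0.002, -0.0]
ft_force: [-0.3, 0.2, -2.5]
opening: 0.701
clock: 25.32
position: [626.3, 2.2, 44.5]
orientation: [1.0, -0.015, 0.001, 0.0]
ft_force: [0.4, -0.2, -1.4]
opening: 0.704
[626.33965157   2.22287858  44.5045552 ] -0.029523131485163414
yel [280. 268.] [204 208] [363 329] z37 (array([626.3,  -1.6], dtype=float32), 81.6, 70.0, 3.111) z6 (array([626. , -18.6], dtype=float32), 97.8, 83.9, 3.111)
dark [285. 280.] (array([626.7,  -4.4], dtype=float32), 49.5, 14.1, 3.111)
brown [19. 99.] (array([496.8,  84.6], dtype=float32), 92.1, 33.5, 1.283)
brown [ 31. 342.] (array([451.9, -79.8], dtype=float32), 106.9, 39.3, 1.307)
grey [ 45. 161.] [[499.46583272  55.39580255]]
grey [218. 131.] [[593.92665414  68.73065041]]
grey [355. 131.] [[665.52048564  66.46823064]]
grey [471.  51.] [[720.3270452  102.86506013]]
```

Lower (grip was at z≈4.7), release, then fetch the offcut from blue.

```bash
python3 -m pendant '[{"dp":[-1,-1,-13],"spin":0,"hand":0.3},{"dp":[-1,-1,-25],"spin":0,"hand":0.3},{"dp":[-1,-1,-33],"spin":0,"hand":0.3},{"dp":[-1,-1,-37],"spin":0,"hand":0.3},{"dp":[-1,-1,-39],"spin":0,"hand":0.3}]'
python3 -m pendant '[{"dp":[0,0,0],"spin":0,"hand":0.3},{"dp":[0,0,0],"spin":0,"hand":0.3},{"dp":[0,0,0],"spin":0,"hand":-0.4},{"dp":[0,0,0],"spin":0,"hand":-1},{"dp":[0,0,0],"spin":0,"hand":-1}]'
python3 -m pendant '[{"dp":[0,0,20],"spin":0,"hand":-1},{"dp":[0,0,55],"spin":0,"hand":-1},{"dp":[0,0,95],"spin":0,"hand":-1},{"dp":[0,-35,110],"spin":0.05,"hand":-1},{"dp":[0,-72,110],"spin":0.1,"hand":-1}]' 40
python3 -m pendant '[{"dp":[-1,-40,0],"spin":0.03,"hand":0},{"dp":[-2,-80,0],"spin":0.06,"hand":0},{"dp":[-3,-115,-10],"spin":0.06,"hand":0},{"dp":[-4,-145,-25],"spin":0.06,"hand":0},{"dp":[-4,-145,-45],"spin":0.06,"hand":0}]'
python3 -m pendant '[{"dp":[0,0,0],"spin":0,"hand":0},{"dp":[0,0,0],"spin":0,"hand":0}]'
cat > off.py <<'E'
from plant import ctrl
from h import *
s=ctrl.read_state();f=ctrl.grab_frame("wrist");c=cam("wrist",s)
print(s["position"],jaw(s),s["opening"]);cv2.imwrite("pics/off.png",f)
h,S,v=cv2.split(hsv(f));m=((v<130)&(S<150)).astype(np.uint8);m[310:]=0
for b in blobs(m,500): print(b.mean(0).round(),rect(cast(c,b,19)))
E
python3 off.py
```

```text
clock: 25.78
position: [623.6, 1.3, 4.7]
orientation: [1.0, -0.015, -0.001, -0.0]
ft_force: [-20.0, 2.3, 32.9]
opening: 0.701
clock: 26.2
position: [624.8, 1.0, 3.8]
orientation: [1.0, -0.015, 0.0, 0.0]
ft_force: [0.1, -0.3, 0.1]
opening: 0.956
clock: 26.62
position: [627.7, -70.9, 119.6]
orientation: [0.999, 0.038, 0.004, 0.001]
ft_force: [0.8, -1.0, -0.4]
opening: 1.005
clock: 27.03
position: [621.2, -222.5, 69.6]
orientation: [0.998, 0.062, 0.001, 0.002]
ft_force: [0.1, 0.0, -1.0]
opening: 0.499
clock: 27.2
position: [619.7, -215.3, 67.6]
orientation: [0.998, 0.065, -0.001, -0.001]
ft_force: [-0.2, 0.7, 0.4]
opening: 0.5
[ 619.73762855 -215.31703011   67.6245929 ] 0.12953926816085354 0.49993147375353986
[280. 239.] (array([ 618.2, -221.9], dtype=float32), 95.7, 21.3, 1.696)
[526. 256.] (array([ 777.8, -213.5], dtype=float32), 74.8, 28.2, 1.568)
[217. 291.] (array([ 577.1, -258.7], dtype=float32), 33.3, 33.0, 1.702)
[348. 291.] (array([ 670.3, -246.4], dtype=float32), 33.2, 32.6, 1.702)
[482. 223.] (array([ 753.7, -209. ], dtype=float32), 92.9, 49.9, 1.569)
```

```bash
python3 -m pendant '[{"dp":[0,-18,-15],"spin":0,"hand":0},{"dp":[0,-18,-35],"spin":0,"hand":0},{"dp":[0,-18,-50],"spin":0,"hand":0},{"dp":[0,-18,-57],"spin":0,"hand":0},{"dp":[0,-18,-60],"spin":0,"hand":0}]' 40
python3 -m pendant '[{"dp":[0,0,0],"spin":0,"hand":0},{"dp":[0,0,0],"spin":0,"hand":0.9},{"dp":[0,0,0],"spin":0,"hand":0.9},{"dp":[0,0,0],"spin":0,"hand":0.9},{"dp":[0,0,0],"spin":0,"hand":0.9}]'
python3 -m pendant '[{"dp":[0,0,8],"spin":0,"hand":0.9},{"dp":[0,0,30],"spin":0,"hand":0.9},{"dp":[0,0,60],"spin":0,"hand":0.9},{"dp":[0,0,95],"spin":0,"hand":0.9},{"dp":[0,0,110],"spin":0,"hand":0.9}]'
```

```text
clock: 27.67
position: [620.9, -232.8, 8.9]
orientation: [0.998, 0.066, -0.0, -0.0]
ft_force: [0.3, -0.4, 0.3]
opening: 0.504
clock: 28.08
position: [621.9, -234.2, 10.9]
orientation: [0.998, 0.065, 0.001, 0.0]
ft_force: [-0.1, 2.4, 6.1]
opening: 0.234
clock: 28.5
position: [622.3, -234.9, 124.9]
orientation: [0.998, 0.065, 0.002, 0.002]
ft_force: [1.1, 0.2, 0.8]
opening: 0.233
```

```bash
python3 -m pendant '[{"dp":[-17,36,0],"spin":-0.005,"hand":0.9},{"dp":[-34,72,0],"spin":-0.01,"hand":0.9},{"dp":[-51,108,0],"spin":-0.015,"hand":0.9},{"dp":[-68,144,0],"spin":-0.02,"hand":0.9},{"dp":[-85,180,0],"spin":-0.025,"hand":0.9}]'
python3 -m pendant '[{"dp":[-17,36,0],"spin":-0.005,"hand":0.9},{"dp":[-34,72,0],"spin":-0.01,"hand":0.9},{"dp":[-51,108,0],"spin":-0.015,"hand":0.9},{"dp":[-68,144,0],"spin":-0.02,"hand":0.9},{"dp":[-84,178,0],"spin":-0.028,"hand":0.9}]'
python3 -m pendant '[{"dp":[0,0,-25],"spin":0,"hand":0.9},{"dp":[0,0,-50],"spin":0,"hand":0.9},{"dp":[0,0,-70],"spin":0,"hand":0.9},{"dp":[0,0,-70],"spin":0,"hand":0.9},{"dp":[0,0,-70],"spin":0,"hand":0.9}]'
python3 - <<'E'
from plant import ctrl
from h import *
s=ctrl.read_state();f=ctrl.grab_frame("wrist");c=cam("wrist",s);p=s["position"]
print(p,jaw(s),s["opening"]);cv2.imwrite("pics/w15.png",f)
h,S,v=cv2.split(hsv(f))
m=((h<14)&(S>100)&(S<200)&(v>90)&(v<190))
for b in blobs(m,3000): print("brown",b.mean(0).round(),rect(cast(c,b,6)))
m=((v<110)&(S<150)).astype(np.uint8);m[:,230:330]*=1;m[260:]=0
for b in blobs(m,800): print("off",b.mean(0).round(),b.min(0),b.max(0),rect(cast(c,b,p[2]+8)))
E
```

```text
clock: 28.92
position: [534.9, -52.7, 119.7]
orientation: [0.999, 0.052, 0.0, 0.0]
ft_force: [0.8, 1.5, 0.2]
opening: 0.227
clock: 29.33
position: [450.8, 125.5, 119.9]
orientation: [0.999, 0.038, 0.001, 0.0]
ft_force: [1.0, 0.0, -0.4]
opening: 0.231
clock: 29.75
position: [451.2, 124.0, 49.2]
orientation: [0.999, 0.038, -0.001, 0.0]
ft_force: [-0.6, -0.4, 0.2]
opening: 0.234
[451.17415785 124.00587068  49.1775616 ] 0.07695992861139835 0.23394566335936798
brown [286. 198.] (array([451.8, 136.6], dtype=float32), 132.2, 88.6, 1.647)
off [540. 103.] [507   0] [559 197] (array([542.9, 208.6], dtype=float32), 77.7, 21.6, 1.9)
off [283. 206.] [258 154] [308 259] (array([447.8, 159.6], dtype=float32), 48.2, 21.5, 1.644)
off [ 52. 242.] [ 25 219] [ 80 259] (array([345. , 137.3], dtype=float32), 24.8, 19.6, 0.078)
```

```bash
python3 -m pendant '[{"dp":[2,0,-13],"spin":0,"hand":0.9},{"dp":[2,0,-25],"spin":0,"hand":0.9},{"dp":[2,0,-33],"spin":0,"hand":0.9},{"dp":[2,0,-37],"spin":0,"hand":0.9},{"dp":[2,0,-38],"spin":0,"hand":0.9}]'
python3 -m pendant '[{"dp":[0,0,0],"spin":0,"hand":0.9},{"dp":[0,0,0],"spin":0,"hand":0},{"dp":[0,0,0],"spin":0,"hand":0},{"dp":[0,0,0],"spin":0,"hand":0},{"dp":[0,0,30],"spin":0,"hand":-0.5}]'
python3 -m pendant '[{"dp":[0,0,40],"spin":0,"hand":-1},{"dp":[0,0,80],"spin":0,"hand":-1},{"dp":[5,-25,110],"spin":-0.03,"hand":-1},{"dp":[12,-60,120],"spin":-0.06,"hand":-1},{"dp":[20,-98,125],"spin":-0.08,"hand":-1}]'
python3 -m pendant '[{"dp":[15,-20,10],"spin":0,"hand":-1},{"dp":[30,-20,10],"spin":0,"hand":-1},{"dp":[30,-20,10],"spin":0,"hand":-1},{"dp":[30,-20,10],"spin":0,"hand":-1}]'
python3 tm.py pics/w16.png
python3 - <<'E'
from plant import ctrl
from h import *
s=ctrl.read_state();f=ctrl.grab_frame("top")
cv2.imwrite("pics/top2.png",f)
c=cv2.resize(f[130:300,140:400],None,fx=2,fy=2,interpolation=cv2.INTER_CUBIC)
cv2.imwrite("pics/fin.png",np.hstack([cv2.imread("pics/w16.png")[:340,:][:, :],np.zeros((340,1,3),np.uint8)]) if 0 else np.vstack([cv2.resize(cv2.imread("pics/w16.png"),(520,390))[:260],c[:340]]))
E
```

```text
clock: 30.22
position: [453.5, 123.9, 10.8]
orientation: [0.999, 0.038, -0.0, 0.0]
ft_force: [-3.0, -0.1, 4.1]
opening: 0.238
clock: 30.63
position: [450.3, 124.0, 36.7]
orientation: [0.999, 0.038, -0.004, -0.0]
ft_force: [-0.3, 0.5, -0.3]
opening: 0.625
clock: 31.05
position: [475.3, 25.4, 169.6]
orientation: [1.0, -0.001, 0.003, 0.0]
ft_force: [0.5, 0.1, -0.3]
opening: 1.002
clock: 31.38
position: [503.7, 5.9, 175.9]
orientation: [1.0, -0.002, -0.0, -0.0]
ft_force: [0.5, -0.0, -0.5]
opening: 0.999
[503.73689032   5.94927948 175.91837568] -0.003339311014866398
yel [412. 194.] [373 154] [457 237] z37 (array([618.8,   3.8], dtype=float32), 74.8, 68.6, 1.534) z6 (array([631.2,  -5.3], dtype=float32), 82.9, 76.0, 1.534)
yel [67. 62.] [28 26] [108 100] z37 (array([335. , 115.1], dtype=float32), 53.2, 46.5, 0.569) z6 (array([316.9, 118. ], dtype=float32), 58.9, 51.5, 0.569)
dark [420. 200.] (array([623.9,   0.9], dtype=float32), 41.8, 40.6, 3.139)
dark [59. 60.] (array([329.4, 116. ], dtype=float32), 28.6, 27.6, 2.277)
dark [546. 256.] (array([747.6, -55.6], dtype=float32), 59.3, 23.0, 1.633)
brown [226.  73.] (array([454.4, 105.7], dtype=float32), 123.1, 88.9, 1.645)
grey [110.  58.] [[357.51956323 119.64350353]]
grey [380. 237.] [[599.83235153 -44.69559321]]
grey [274. 136.] [[495.18057482  55.09912441]]
grey [194. 142.] [[422.80268471  49.69845447]]
grey [381. 120.] [[590.955202    68.58539889]]
grey [463. 122.] [[663.59008768  66.32187422]]
grey [495.   7.] [[674.9119438  156.53117537]]
```

View pics/w16.png

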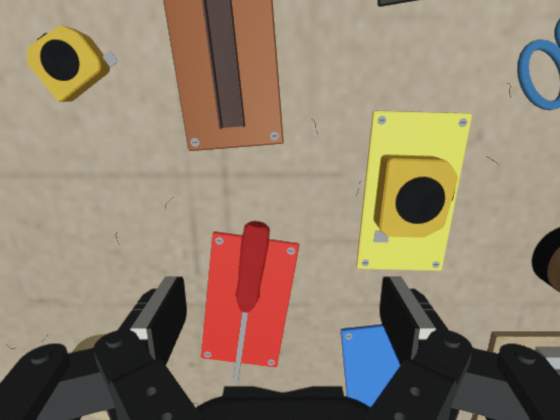

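All four homes look right. One more look covers black and brown.

```bash
python3 -m pendant '[{"dp":[5,38,5],"spin":0,"hand":-1},{"dp":[10,76,10],"spin":0,"hand":-1},{"dp":[15,114,15],"spin":0,"hand":-1},{"dp":[20,150,20],"spin":0,"hand":-1},{"dp":[25,180,20],"spin":0,"hand":-1}]'
python3 -m pendant '[{"dp":[0,0,0],"spin":0,"hand":-1},{"dp":[0,0,0],"spin":0,"hand":-1},{"dp":[0,0,0],"spin":0,"hand":-1}]'
python3 - <<'E'
from plant import ctrl
from h import *
s=ctrl.read_state();f=ctrl.grab_frame("wrist");cv2.imwrite("pics/w17.png",f);c=cam("wrist",s)
print(s["position"],s["ft_force"]);h,S,v=cv2.split(hsv(f))
m=(h>5)&(h<25)&(S>60)&(S<190)&(v>80)
for b in blobs((v<70)&(np.indices(v.shape)[0]<290),600): print("dark",b.mean(0).round(),rect(cast(c,b,6)),rect(cast(c,b,15)))
for b in blobs((h<14)&(S>100)&(S<210)&(v>90)&(v<190),2000): print("brown",rect(cast(c,b,6)))
m=((v<110)&(S<150)).astype(np.uint8);m[290:]=0
for b in blobs(m,800): print("off?",b.mean(0).round(),rect(cast(c,b,19)))
f0=cv2.imread("pics/top0.png");f=ctrl.grab_frame("top");ct=cam("top")
for F in (f0,f):
    g=cv2.medianBlur(cv2.cvtColor(F,cv2.COLOR_BGR2GRAY),3)[210:245,362:398]
    print("tin",cv2.HoughCircles(g,cv2.HOUGH_GRADIENT,1,50,param1=80,param2=10,minRadius=8,maxRadius=13))
print("tin diff",np.abs(f0[212:240,366:392].astype(int)-f[212:240,366:392]).mean())
E
```

```text
clock: 31.9
position: [528.0, 189.2, 197.2]
orientation: [1.0, -0.0, 0.001, -0.0]
ft_force: [0.9, -0.7, 0.1]
opening: 0.997
clock: 32.15
position: [528.0, 186.2, 195.9]
orientation: [1.0, -0.001, -0.0, 0.0]
ft_force: [-0.3, -0.3, -0.4]
opening: 0.999
[528.0060473  186.15572066 195.85315321] [-0.34411897 -0.28699167 -0.36291768]
dark [69. 39.] (array([338.9, 309.9], dtype=float32), 122.5, 77.4, 3.14) (array([344. , 308.8], dtype=float32), 119.2, 75.4, 3.14)
dark [387. 133.] (array([618.6, 241. ], dtype=float32), 147.8, 80.7, 1.715) (array([616.2, 241.7], dtype=float32), 143.9, 78.6, 1.715)
brown (array([453.2, 124.3], dtype=float32), 158.5, 88.6, 1.646)
off? [373. 114.] (array([611.2, 245.9], dtype=float32), 152.1, 85.5, 1.716)
off? [69. 40.] (array([346. , 308.3], dtype=float32), 119.2, 74.5, 3.14)
off? [213. 238.] (array([454.8, 126.3], dtype=float32), 117.2, 24.1, 1.646)
tin [[[15.5 15.5 10.2]]]
tin [[[14.5 16.5 10. ]]]
tin diff 0.690018315018315
```

View pics/w17.png

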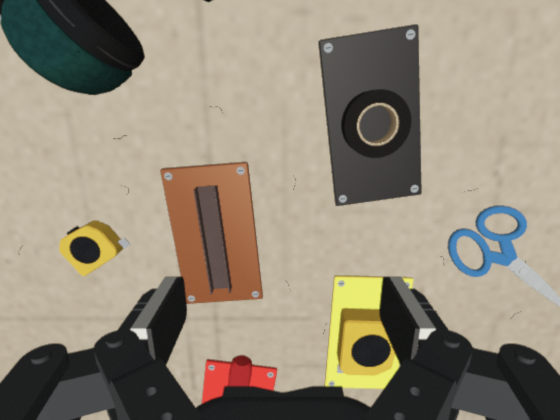

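Run:
```python
from plant import ctrl
from h import *
s=ctrl.read_state();c=cam("wrist",s)
print("board",cast(c,[[328,48],[411,35],[415,188],[343,198]],7).mean(0),"tape core",cast(c,[[378.5,124.5]],25),"brown scr",cast(c,[[168,176],[240,170],[257,295],[191,299]],7).mean(0))
print(s["clock"],ctrl.close_job())
```

```text
board [616.25647647 243.67356381] tape core [[615.48604782 243.12845094]] brown scr [453.81883095 122.36175272]
the job is handed in; nothing more can be done
32.25 None
```

The job is handed in at about 32 s of robot time. Each item lies on the board of its own colour, blue is empty, and the tin shows no measurable shift.

I parked the black tape on blue, put the screwdriver on red, then the tape on black. Then I parked the offcut on blue, put the middle-sized tape measure on yellow, and the offcut on brown.

**Last checks, distance from the middle of each board:**

| Item | Board | Off centre | Lengthwise |
|---|---|---|---|
| Screwdriver | red | about 4 mm, along its length | within 0.01 rad |
| Tape measure | yellow | about 1 mm | not required |
| Offcut | brown | 2–4 mm, depending on whether the board edges or the corner screws are used | within 0.01 rad |
| Black tape | black | about 1 mm | round |

- **Tin:** the picture before and after agrees to within one pixel (about 3 mm).
- **Not corrected:** I left the screwdriver's 4 mm offset as it was.
- **First grasp:** my first two tries at the black tape closed on air or on top of the roll. The finger pads stood about 20 mm farther back than I had read from the description. It did not move the tape.
- **Forces:** the wrist force reached about 46 N while closing on the screwdriver and about 33 N in two set-downs. I took this for the fingers and held item pressing on the board, not the gripper's body. That is below the 120 N wrist limit, but I had no separate reading for the 40 N body limit.

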